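Build up two gearbox shafts

ROBOT

A 6-joint arm with a two-finger parallel gripper is mounted at the origin on the work surface. World frame = base frame: x ahead of the robot, y to its left, z up, the work surface at z = 0. Lengths are in m, angles in rad, forces in N, time in s.
With the tool pointing down it reaches from about 0.375 to 0.925 m from the base axis. Payload 5.7 kg.
Tool frame: the origin (TCP) lies midway between the tips of the shut fingers; the grasp point (between the pads) lies 19 mm behind it; z points along the fingers, y is the line along which they close (so a half turn about z gives the same grasp; the last joint's range is limited). The gripper opens to 88 mm and grips with 3 to 60 N. Pads are 20 mm wide; open, the fingers measure 115 mm over their backs; the gripper's body (75 mm by 178 mm) begins 61 mm behind the grasp point.
Start: joints at [1.172, 0.359, 1.51, -0, 1.272, -0.115], TCP at [0.168, 0.576, 0.223] pointing down, gripper open.
Joint ranges: [-2.97, 2.97], [-1.01, 2.36], [0.21, 2.38], [-0.96, 4.11], [0.2, 2.71], [-2.98, 2.98]. Speed limits (rad/s): [2.39, 2.39, 3.14, 3.14, 3.14, 3.14].

INTERFACE

Orientations are given as a unit quaternion [x, y, z, w].
In Python, from bench import move_ptp, servo_line, goto_joints, move_gripper, sleep, inverse_kinematics, capture, PlanningError, close_job, spot_in, silhouettes, current_clock, current_joint_pos, current_qvel, current_joint_torque, current_position, current_orientation, current_force, current_torque, current_finger_gap, current_grip_force gives the robot as it stands. Calls block until the motion is done:
- move_ptp(position, orientation): joint-space move of the TCP to a pose.
- servo_line(position, orientation=None, rate=0.15, contact_N=None): straight line of the TCP; orientation=None keeps the orientation; rate is the mean speed in m/s. With contact_N (N) it stops when the force on the tool has changed by that much, and returns True; else False.
- goto_joints(angles): joint-space move.
- move_gripper(opening): finger opening in m; the grip force is fixed at half the most; returns when the fingers have stopped.
- sleep(seconds).
- inverse_kinematics(position, orientation): joint angles nearest the present ones, or None.
- capture(name): name is "scene" or "top"; returns a dict with "image" (384x512x3 uint8, blue, green, red), "range_z" (384x512 float32, m along the optical axis (not along the pixel's ray), 0 where there is no reading), "intrinsics" (3x3 intrinsics, pixels), "k1" (the pictures are not rectified: a ray, as slopes to the right and down, at radius r is drawn at 1 + k1 r^2 times it, then the intrinsics apply), "R" (3x3) and "t" (3): a world point X has camera coordinates R X + t. Camera axes: x right, y down, z forward; pixel columns grow to the right and rows downward; lengths in m; the calibration is good to about 2 mm. A picture is of the moment at which its call begins.
A pose or a line that the arm cannot do raises PlanningError and nothing moves.
- close_job(): hands the job in; it is judged then, once.
Trained networks look in the newest picture that a camera, given by its name, has taken for a name from the list of things; names that differ only in an ending like _2 or _b are one class to them, and where a whole thing is asked for, a point or a joint stands for the part that bears it (a point fixed in the world has none). Each returns a list of dicts, best first, with "conf" (0 to 1); they miss things now and then, are a little off and sometimes report something else, mostly with a low value. They report only what shows in the picture. A call takes as long as a camera call. They do not tell look-alikes from the thing itself.
- spot_in(camera, query): "xy" ([column, row] in pixels, amid what is visible of it).
- silhouettes(camera, query): "region" (384x512 bool, what is visible of it) and "xy" ([column, row] in pixels, amid what is visible of it).
Readings, each from a call of its own:
- current_clock(): time.
- current_joint_pos(): joint angles.
- current_qvel(): joint speeds.
- current_joint_torque(): joint torques, N m.
- current_position(): TCP position.
- current_orientation(): TCP orientation.
- current_force(): force on the tool from outside, world axes, zero at the start.
- current_torque(): the same for the moment, N m.
- current_finger_gap(): finger opening in m.
- current_grip_force(): force on a finger pad.
Only numpy, scipy, OpenCV 4.12 (cv2) and the standard library are available. Lean on these libraries where they do the work, as an engineer would, in place of code of your own. Each camera call takes 0.05 s, during which the arm holds its last target. There are 200 camera calls.

TASK

Build up the two gearbox shafts: thread the large gear, then the spacer, then the small gear onto the tall shaft (round base), each sitting flat on the one below with the large gear down on the seat, and thread the bearing onto the short shaft (square base) down to its seat. Lower each part down its shaft until it rests before letting go, do not let it drop, and leave the wrench, spray can and valve body where they are.

Things in the scene. Friction and masses are not known exactly. Their poses are not given: they have to be found in the camera images.
- large_gear: Large steel spur gear, 66 mm across the tooth tips (20 teeth), 18 mm thick, about 0.3 kg. It lies flat, stands on its underside, and has a plain through bore 24 mm across on the vertical axis. Origin: centre of its underside, z axis up along the bore.
- small_gear: Small steel spur gear, 46 mm across the tooth tips (14 teeth), 18 mm thick, about 0.14 kg. It lies flat, stands on its underside, and has a plain through bore 24 mm across on the vertical axis. Origin: centre of its underside, z axis up along the bore.
- spacer: Smooth plain steel spacer, a short tube 34 mm in outer diameter and 24 mm high, no teeth, about 0.08 kg. It lies flat, stands on its underside, and has a plain through bore 24 mm across on the vertical axis. Origin: centre of its underside, z axis up along the bore.
- bearing: Ball bearing, a smooth ring 54 mm in outer diameter and 18 mm thick with steel races and a dark seal between them, no teeth, about 0.18 kg. It lies flat, stands on its underside, and has a plain through bore 24 mm across on the vertical axis. Origin: centre of its underside, z axis up along the bore.
- tall_stand: Stand with the tall shaft, on a round grey base 90 mm in diameter. Steps up the same vertical axis: base 8 mm thick, then a dark round seat 40 mm in diameter whose flat top is 16 mm above the bench, then a plain steel shaft 16 mm in diameter whose top is 74 mm above the bench, its last 8 mm tapering to 8 mm across. Fixed to the bench. Origin: on the shaft's axis at bench level, z up.
- short_stand: Stand with the short shaft, on a square grey base 90 mm by 90 mm. Steps up the same vertical axis: base 8 mm thick, then a dark round seat 40 mm in diameter whose flat top is 16 mm above the bench, then a plain steel shaft 16 mm in diameter whose top is 42 mm above the bench, its last 8 mm tapering to 8 mm across. Fixed to the bench. Origin: on the shaft's axis at bench level, z up.
- wrench: Bystander: steel wrench about 200 mm long lying on the bench beyond the work, loose. Origin: near the middle of its length, underside.
- spray_can: Bystander: upright grey spray can with a black cap, 54 mm in diameter, 150 mm high, loose, to the left of the work. Origin: centre of its underside.
- valve_body: Bystander: aluminium valve body casting 140 mm (its x) by 70 mm by 36 mm high with four dark solenoids standing out 26 mm on its -y side, loose, 0.9 kg, to the right of the work. Origin: centre of the casting's underside.
There are look-alikes about, which are no part of the job. What is shaped like the spacer but green is not meant.

How it is judged:
At the end, for the whole second after the job is handed in: On the tall shaft, from the seat up: large gear (underside 16 mm above the bench), spacer (34 mm), small gear (58 mm); on the short shaft the bearing (underside 16 mm); heights within 4 mm, centres within 9 mm of the shaft axis, parts level within 0.12 rad, let go and at rest (horizontal distance between each of large_gear, spacer, small_gear and tall_stand below 0.009 m and z of large_gear in the frame of tall_stand between 0.012 and 0.02 m and angle between each of large_gear, spacer, small_gear, bearing's own z axis and vertical below 0.12 rad and linear speed of each of large_gear, spacer, small_gear, bearing below 0.02 m/s and z of spacer in the frame of tall_stand between 0.03 and 0.038 m and z of small_gear in the frame of tall_stand between 0.054 and 0.062 m and horizontal distance between bearing and short_stand below 0.009 m and z of bearing in the frame of short_stand between 0.012 and 0.02 m); the robot touches nothing.
It fails at once if a part is dropped down its shaft (falls free, faster than 0.6 m/s, about 20 mm of fall) ((horizontal distance between large_gear and tall_stand below 0.025 m and linear speed of large_gear above 0.6 m/s and contact force between the fingers and large_gear below 0.2 N) or (horizontal distance between spacer and tall_stand below 0.025 m and linear speed of spacer above 0.6 m/s and contact force between the fingers and spacer below 0.2 N) or (horizontal distance between small_gear and tall_stand below 0.025 m and linear speed of small_gear above 0.6 m/s and contact force between the fingers and small_gear below 0.2 N) or (horizontal distance between bearing and short_stand below 0.025 m and linear speed of bearing above 0.6 m/s and contact force between the fingers and bearing below 0.2 N)).
It fails at once if the wrench, spray can or valve body is moved by more than 20 mm (distance of any of wrench, spray_can, valve_body from where it was at the start of the episode above 0.02 m).
It also fails if it takes over 106 s, if anything falls off the work surface, if the arm or the gripper's body presses on something with over 40 N, if the wrist force passes 120 N, or if a joint passes its speed limit or range.

## Working session

There is one attempt and no reset: what is moved stays moved. The work goes in short steps, each a Python script; the robot and the scene stay as the last script left them, time stands still between calls to the robot, and variables do not carry over. Pictures are saved under pics/ and viewed, at most 14 in all, crops included, and the job is handed in when it is done.

```bash
ls; mkdir -p pics; cat > h.py <<'E'
import numpy as np, cv2
from bench import *
NAMES=["large_gear","small_gear","spacer","bearing","tall_stand","short_stand","wrench","spray_can","valve_body"]
def cloud(c):
    """world xyz per pixel"""
    K=c["intrinsics"];h,w=c["range_z"].shape
    u,v=np.meshgrid(np.arange(w),np.arange(h))
    d=np.array([c["k1"],0,0,0,0],float)
    n=cv2.undistortPoints(np.stack([u,v],-1).reshape(-1,1,2).astype(np.float64),np.array(K,float),d).reshape(h,w,2)
    z=c["range_z"].astype(float)
    P=np.dstack([n[...,0]*z,n[...,1]*z,z])
    W=(P-np.array(c["t"]))@np.array(c["R"])
    W[z==0]=np.nan
    return W
E
python3 - <<'E'
from h import *
for cam in ["top","scene"]:
    c=capture(cam); np.savez(f"/tmp/{cam}0.npz",**c)
    cv2.imwrite(f"pics/{cam}0.png",cv2.resize(c["image"],(800,600)))
    W=cloud(c); print(cam,-np.array(c["R"]).T@c["t"])
    for n in NAMES:
        for s in silhouettes(cam,n):
            m=s["region"]; p=W[m]; p=p[~np.isnan(p[:,0])]
            zt=np.percentile(p[:,2],95) if len(p) else 0
            q=p[p[:,2]>zt-.004]
            print(n,round(s["conf"],2),np.round(s["xy"]),m.sum(),"ztop",round(zt,3),"mid",np.round((q.min(0)+q.max(0))/2,3)[:2],"ext",np.round(np.ptp(q,axis=0),3)[:2])
print(current_clock(),current_orientation())
E
```

```text
pics
top [ 0.41802556 -0.00554906  1.23510728]
large_gear 0.92 [334. 260.] 407 ztop 0.021 mid [ 0.452 -0.195] ext [0.059 0.06 ]
large_gear 0.43 [168. 260.] 944 ztop 0.036 mid [0.443 0.232] ext [0.015 0.015]
small_gear 0.49 [270. 195.] 134 ztop 0.02 mid [ 0.616 -0.032] ext [0.04  0.037]
spacer 0.53 [320. 192.] 120 ztop 0.026 mid [ 0.623 -0.174] ext [0.033 0.03 ]
spacer 0.23 [258. 262.] 1179 ztop 0.017 mid [ 0.428 -0.007] ext [0.064 0.093]
bearing 0.87 [187. 195.] 377 ztop 0.02 mid [0.612 0.187] ext [0.052 0.051]
bearing 0.34 [257. 260.] 1173 ztop 0.017 mid [ 0.428 -0.005] ext [0.064 0.096]
short_stand 0.9 [256. 261.] 1188 ztop 0.017 mid [ 0.428 -0.007] ext [0.064 0.093]
wrench 0.6 [272. 137.] 416 ztop 0.01 mid [ 0.79  -0.057] ext [0.189 0.052]
spray_can 0.84 [ 80. 225.] 744 ztop 0.151 mid [0.535 0.439] ext [0.03  0.032]
valve_body 0.88 [422. 196.] 1911 ztop 0.04 mid [ 0.611 -0.427] ext [0.137 0.07 ]
scene [1.06501405 0.7754031  0.72556986]
large_gear 0.78 [284. 160.] 249 ztop 0.02 mid [ 0.45  -0.197] ext [0.062 0.061]
small_gear 0.75 [258. 194.] 181 ztop 0.02 mid [ 0.617 -0.034] ext [
[... 159 characters left out ...]
 0.033]
spacer 0.58 [261. 173.] 114 ztop 0.026 mid [ 0.564 -0.135] ext [0.032 0.034]
spacer 0.15 [283. 158.] 201 ztop 0.02 mid [ 0.451 -0.197] ext [0.059 0.06 ]
bearing 0.54 [302. 246.] 345 ztop 0.02 mid [0.613 0.188] ext [0.054 0.054]
tall_stand 0.8 [370. 236.] 668 ztop 0.052 mid [0.445 0.237] ext [0.01  0.012]
short_stand 0.96 [310. 184.] 528 ztop 0.028 mid [ 0.442 -0.006] ext [0.015 0.013]
wrench 0.35 [236. 172.] 115 ztop 0.026 mid [ 0.624 -0.174] ext [0.033 0.033]
spray_can 0.8 [402. 288.] 1493 ztop 0.15 mid [0.536 0.441] ext [0.031 0.033]
valve_body 0.58 [212. 136.] 755 ztop 0.041 mid [ 0.612 -0.424] ext [0.136 0.072]
1.0 [ 1.41427582e-01  9.89948603e-01 -4.47980074e-05 -4.24693717e-06]
```

```bash
python3 - <<'E'
import cv2
a=cv2.imread("pics/top0.png"); 
c=cv2.imread("pics/scene0.png")[220:340,300:460]
t=cv2.resize(a[260:360,400:560],(800,500),interpolation=2)
cv2.imwrite("pics/crop_t.png",t)
cv2.imwrite("pics/crop_s.png",cv2.resize(c,(800,600),interpolation=2))
E
```

```text
(no output)
```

View pics/top0.png

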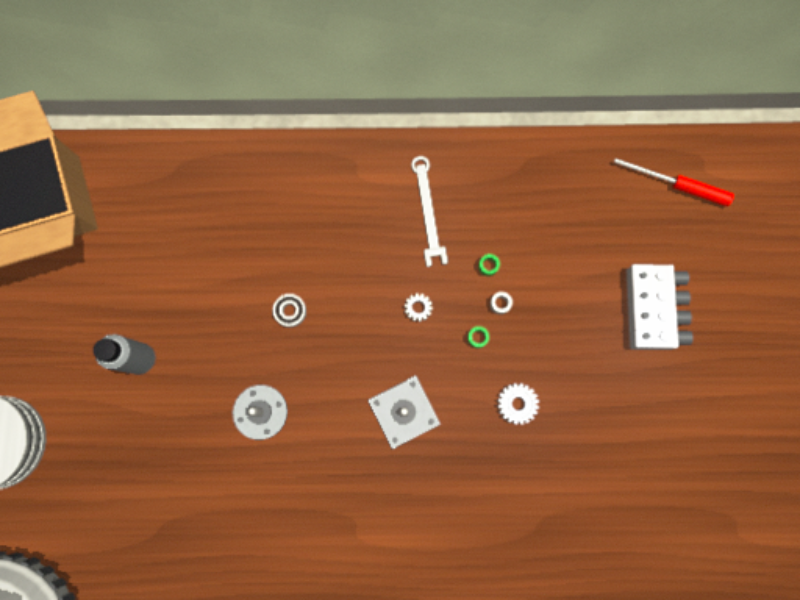

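View pics/crop_t.png

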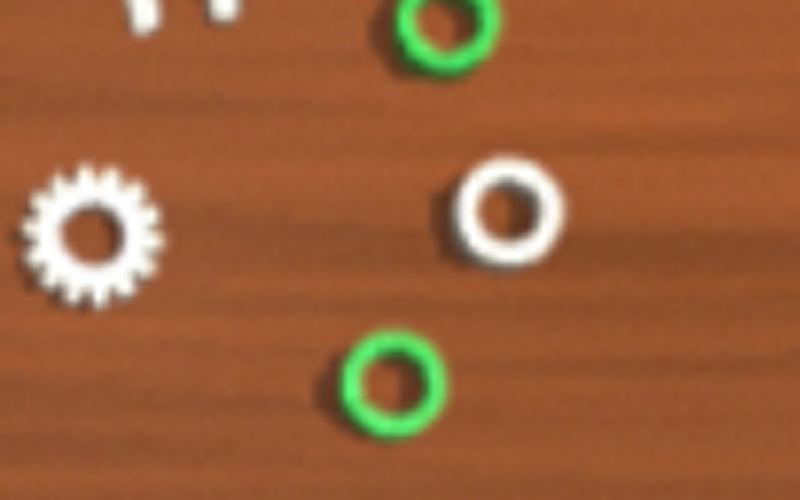

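The top view (800 px) has three spacer-shaped rings, at (489,264), (502,302) and (479,336). The first and last are green. The bare-steel one at (502,302) is the spacer, and the crop confirms it. The tall stand is at (260,412), the short stand at (404,411), the bearing at (289,310), the small gear at (418,306) and the large gear at (518,404). Next I'll refine the centres.

```bash
cat >> h.py <<'E'
def onplane(c,uv,z):
    n=cv2.undistortPoints(np.asarray(uv,float).reshape(-1,1,2),np.array(c["intrinsics"],float),np.array([c["k1"],0,0,0.])).reshape(-1,2)
    d=np.c_[n,np.ones(len(n))]@np.array(c["R"]); o=-np.array(c["R"]).T@c["t"]
    return (o+d*((z-o[2])/d[:,2])[:,None])[:,:2]
def hsv_mask(c,xy,r):
    """bright / grey metal pixels near a world xy (top camera)"""
    s=cv2.cvtColor(c["image"],cv2.COLOR_BGR2HSV)
    W=cloud(c); near=np.hypot(W[...,0]-xy[0],W[...,1]-xy[1])<r
    return ((s[...,1]<80)&(s[...,2]>90)&near).astype(np.uint8)
E
python3 - <<'E'
from h import *
c=dict(np.load("/tmp/top0.npz")); s=dict(np.load("/tmp/scene0.npz"))
G={"large_gear":(.451,-.196,.018,.05),"small_gear":(.617,-.033,.018,.04),"spacer":(.624,-.174,.024,.03),"bearing":(.613,.188,.018,.045),"tall_stand":(.445,.237,.008,.065),"short_stand":(.442,-.006,.008,.08)}
for n,(x,y,z,r) in G.items():
    m=hsv_mask(c,(x,y),r)
    ct=max(cv2.findContours(m,0,1)[0],key=cv2.contourArea)
    P=onplane(c,ct.reshape(-1,2),z).astype(np.float32)
    (ex,ey),er=cv2.minEnclosingCircle(P); rc=cv2.minAreaRect(P*1000)
    out=[f"{n}: circ {ex:.4f} {ey:.4f} d {2*er:.4f}; rect {np.round(rc[0],1)} {np.round(rc[1],1)} {rc[2]:.1f}"]
    for nm,cc in(("top",c),("scene",s)):
        W=cloud(cc); k=np.hypot(W[...,0]-x,W[...,1]-y)<r
        if "stand" in n:
            q=W[k&(W[...,2]>.026)]; 
        else: q=W[k&(W[...,2]>z-.004)]
        if len(q): out.append(f"{nm} n{len(q)} mean {np.round(q.mean(0),4)} max {q[:,2].max():.3f}")
    print("\n   ".join(out))
E
```

```text
large_gear: circ 0.4529 -0.1966 d 0.0697; rect [ 453. -196.] [67.5 66.5] 89.5
   top n324 mean [ 0.4531 -0.1953  0.0174] max 0.023
   scene n157 mean [ 0.4524 -0.196   0.0179] max 0.022
small_gear: circ 0.6161 -0.0332 d 0.0483; rect [615.7 -33.8] [45.2 45.7] 89.4
   top n126 mean [ 0.6163 -0.0334  0.0172] max 0.023
   scene n99 mean [ 0.6172 -0.0325  0.018 ] max 0.022
spacer: circ 0.6225 -0.1729 d 0.0392; rect [ 621.5 -173.8] [34.3 35.2] 88.2
   top n60 mean [ 0.6225 -0.1731  0.0234] max 0.027
   scene n54 mean [ 0.6225 -0.1732  0.0239] max 0.027
bearing: circ 0.6133 0.1855 d 0.0582; rect [613.9 186.3] [55.9 53.7] 89.4
   top n228 mean [0.6131 0.186  0.0174] max 0.024
   scene n235 mean [0.6143 0.1875 0.018 ] max 0.023
tall_stand: circ 0.4435 0.2331 d 0.0913; rect [443.3 232.8] [87.7 87.9] 45.5
   top n52 mean [0.4429 0.2304 0.0608] max 0.077
   scene n100 mean [0.446  0.2362 0.0529] max 0.076
short_stand: circ 0.4417 -0.0077 d 0.1249; rect [441.2  -7.6] [91.5 91.2] 26.7
   top n29 mean [ 0.4402 -0.0075  0.0377] max 0.043
   scene n29 mean [ 0.4433 -0.0049  0.0362] max 0.045
```

```bash
cat >> h.py <<'E'
Q=[0,1,0,0]; LIFT=.15; G=.004   # TCP sits G above the part's underside
def pick(xy,opening,closed):
    move_gripper(opening)
    move_ptp([*xy,.07],Q); servo_line([*xy,G],rate=.12)
    move_gripper(closed-.012)
    print("grip gap",current_finger_gap(),"N",current_grip_force())
    servo_line([*xy,LIFT],rate=.15)
def place(xy,under,opening):
    """lower to rest on height `under`, release, retreat"""
    move_ptp([*xy,LIFT],Q); sleep(.2)
    print("gap",current_finger_gap(),"t",current_clock())
    for z,r,n in((under+.010,.06,6),(under-.004,.015,4)):
        hit=servo_line([*xy,z+G],rate=r,contact_N=n); p=current_position()
        print("hit",hit,"under",round(p[2]-G,4),"want",under,"F",np.round(current_force(),1))
        if hit: break
    return abs(p[2]-G-under)<.004
def release(xy,opening):
    move_gripper(opening); servo_line([*xy,LIFT],rate=.15)
TALL=(.4433,.2330); SHORT=(.4412,-.0077)
E
python3 - <<'E'
from h import *
for p in[(.4525,-.1962,.004),(.622,-.1732,.004),(.6135,.1865,.004),(.4433,.233,.02)]: print(np.round(inverse_kinematics(p,Q),2))
pick((.4527,-.1960),.086,.066)
if place(TALL,.016,.086): release(TALL,.086)
print(current_clock())
E
```

```text
[-0.55  0.53  1.95 -0.    0.67 -2.12]
[-0.38  0.67  1.59 -0.    0.88 -1.95]
[ 0.19  0.66  1.6  -0.    0.88 -1.38]
[ 0.35  0.5   1.92 -0.    0.72 -1.22]
grip gap 0.06592296314476284 N 30.001978094223887
gap 0.06599758133379302 t 8.2667
hit False under 0.0263 want 0.016 F [-0.1  0.2 -2.9]
hit True under 0.0167 want 0.016 F [-0.2 -0.8  3.9]
12.6083
```

```bash
python3 - <<'E'
from h import *
pick((.6135,.1862),.074,.054)
if place(SHORT,.016,.074): release(SHORT,.074)
move_ptp([.62,-.10,.25],Q)
for cam in("top","scene"):
    c=capture(cam); W=cloud(c)
    for n,(x,y) in{"tall":TALL,"short":SHORT,"spacer":(.6225,-.173),"small":(.6165,-.033)}.items():
        k=(np.hypot(W[...,0]-x,W[...,1]-y)<.04)
        for lo,hi in((.018,.03),(.03,.04)):
            q=W[k&(W[...,2]>lo)&(W[...,2]<hi)]
            if len(q): print(cam,n,lo,len(q),np.round(q.mean(0),4))
    if cam=="scene":
        cv2.imwrite("pics/scene1.png",cv2.resize(c["image"][110:290,190:430],(800,600)))
print(current_clock())
E
```

```text
grip gap 0.05433925663159295 N 30.001068580895662
gap 0.05396093914147505 t 17.3333
hit False under 0.0262 want 0.016 F [ 0.6  0.3 -1.7]
hit True under 0.0167 want 0.016 F [0.7 0.7 4.7]
top tall 0.018 94 [0.4411 0.2302 0.0264]
top tall 0.03 348 [0.4424 0.233  0.0335]
top spacer 0.018 72 [ 0.6224 -0.1729  0.023 ]
top small 0.018 13 [ 0.6135 -0.0495  0.0198]
scene tall 0.018 100 [0.4575 0.2477 0.0244]
scene tall 0.03 293 [0.4445 0.2366 0.0339]
scene short 0.018 61 [0.4521 0.0088 0.0242]
scene short 0.03 158 [ 0.4422 -0.0049  0.0343]
scene spacer 0.018 61 [ 0.6224 -0.1731  0.023 ]
scene small 0.018 54 [ 0.6171 -0.0327  0.0193]
22.675
```

View pics/scene1.png

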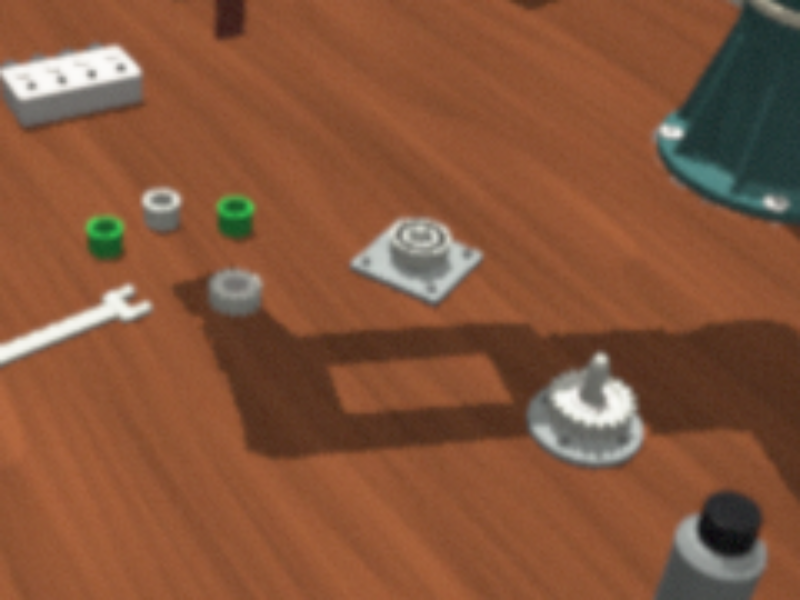

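The crop shows the large gear seated on the tall shaft (597,395) and the bearing seated on the short shaft (420,240), both with tops at 34 mm. The steel spacer (161,208) and small gear (236,290) haven't moved. I'll thread the spacer next, then the small gear.

```bash
python3 - <<'E'
from h import *
pick((.6225,-.1731),.056,.034)
ok=place(TALL,.034,.056)
if ok:
    release(TALL,.056)
    pick((.6165,-.0331),.066,.046)
    ok=place(TALL,.058,.066)
    if ok: release(TALL,.066)
if ok:
    move_ptp([.62,-.10,.25],Q)
    c=capture("scene"); cv2.imwrite("pics/scene2.png",cv2.resize(c["image"][110:290,190:430],(800,600))); W=cloud(c)
    c2=capture("top"); W2=cloud(c2)
    for nm,w in(("scene",W),("top",W2)):
        q=w[(np.hypot(w[...,0]-TALL[0],w[...,1]-TALL[1])<.04)&(w[...,2]>.066)]; print(nm,len(q),np.round(q.mean(0),4),np.round(q.std(0),4))
print(current_clock())
E
```

```text
grip gap 0.03381556752139111 N 30.00131859211251
gap 0.03391186751206538 t 28.1167
hit False under 0.0443 want 0.034 F [-0.2 -1.4  0.1]
hit True under 0.0347 want 0.034 F [-0.7  0.8  6.3]
grip gap 0.04573791799330258 N 30.001237935500455
gap 0.045463743444547955 t 37.4
hit False under 0.0684 want 0.058 F [ 0.4 -0.4 -1. ]
hit True under 0.0587 want 0.058 F [-0.3 -0.4  5.2]
scene 209 [0.4444 0.2357 0.0741] [0.0127 0.0121 0.0034]
top 205 [0.4431 0.233  0.074 ] [0.0118 0.0117 0.0031]
42.3083
```

View pics/scene2.png

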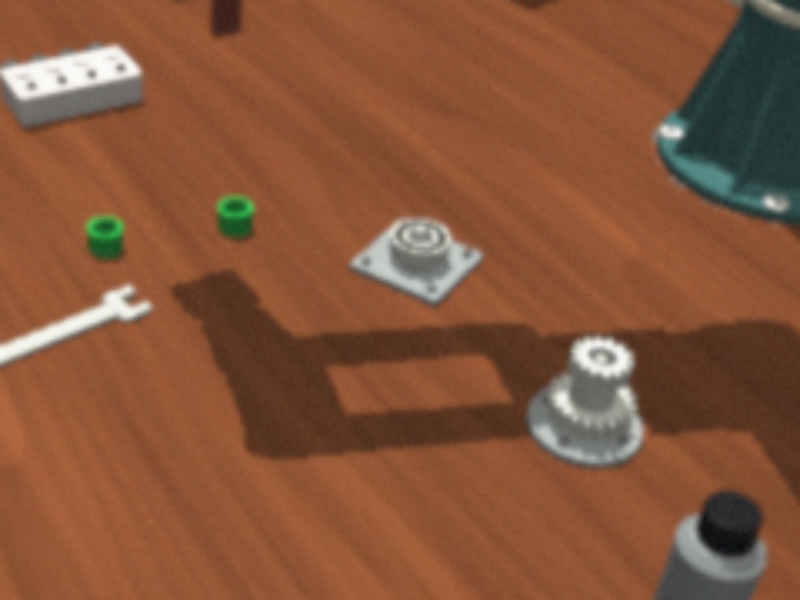

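The stack on the tall shaft is complete and level, with the small gear on top at (602,357). The bearing is seated at (420,240), and the wrench, spray can and valve body are where they were.

```bash
python3 -c "
from bench import *
print(close_job())"
```

```text
the job is handed in; nothing more can be done
None
```

The job is handed in after about 42 s of robot time: the large gear, spacer and small gear are stacked on the tall shaft and the bearing is on the short shaft, each lowered to contact within 1 mm of its target height before release, though the hand-in call returned no verdict.

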